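# Clamp the tin and hold the spring guard open

### The arm

A 7-joint arm with a two-finger parallel gripper is mounted at the origin on the work surface. World frame = base frame: x ahead of the robot, y to its left, z up, the work surface at z = 0. Lengths are in m, angles in rad, forces in N, time in s.
With the tool pointing down it reaches from about 0.4 to 0.85 m from the base axis. Payload 10.4 kg.
Tool frame: the origin (TCP) lies at the very end of the fingers, on their centre line; the grasp point (between the pads) lies 19 mm behind it; z points along the fingers, x is the direction in which the jaws open and shut, and the axes are right-handed (so a half turn about z gives the same grasp; the last joint's range is limited). The gripper opens to 87 mm and grips with 3 to 60 N. Pads are 19 mm wide; open, the fingers measure 117 mm over their backs; the gripper's body (75 mm by 190 mm) begins 51 mm behind the grasp point.
Start: joints at [-0.023, 0.332, -0.065, 1.46, 0.022, 1.35, -0.088], TCP at [0.625, 0, 0.223] pointing down, gripper open.
Joint ranges: [-2.6, 2.6], [-0.5, 2.12], [-1.47, 1.34], [0.16, 2.42], [-1.27, 4.41], [0.06, 2.06], [-2.6, 2.6]. Speed limits (rad/s): [2.22, 2.22, 2.79, 2.79, 3.14, 3.14, 3.14].

### API

Orientations are given as a unit quaternion [x, y, z, w].
In Python, from bench import r gives the robot as it stands. The module is installed in compiled form; this text tells all that it offers.
- The arm moves only by the tool carry_out, never from a script. Its argument "commands" is a list that holds one entry, the list of rows, each a list of 7 numbers: the closure in counts, from 0 (fully open) to 255 (shut), then the shift along the tool's x, y, z in units of 25 mm (1.0 is 25 mm), then the turn, a rotation vector about the tool's x, y, z in units of 5 degrees (1.0 is 5 degrees). A call has 1 to 12 rows; each row is the pose to reach, as a shift and turn from the pose measured when the call began, along the tool's axes at that moment; what a row does not reach only later rows make up. A row lasts 1/8 s, in which the tool goes at most 62.5 mm and 10.7 degrees, less where a joint would pass 70% of its speed; a pose out of reach is approached as far as the arm can. A call with a gripper value outside its range is refused whole. The fingers move at their own pace and stop on an object; "grip_force" is the grip in N (left out, the last holds). Time passes only in rows, so rows that repeat a pose let the fingers close. It gives the time, the measured TCP pose, the force and the opening at its end, in the units of the state.
- r.read_state(): the state, without advancing time (a new reading comes with each control period).
- r.camera(name): name is "scene" or "side" or "wrist"; returns the picture (400x640x3 uint8, blue, green, red); there is no depth.
- r.camera_info(name): a dict with "fx", "fy", "cx", "cy" (pixels), "k1" (the pictures are not rectified: a ray, as slopes to the right and down, at radius r is drawn at 1 + k1 r^2 times it, then the intrinsics apply), "origin" and "rotation" of the camera in the world. Camera axes: x right, y down, z forward; pixel columns grow to the right and rows downward; lengths in m; the calibration is good to about 2 mm. A picture is of the moment at which its call begins: read the wrist's pose just before it. camera_info takes no time and is no camera call; for the wrist camera it gives the pose at the moment of the call.
- r.close_job(): hands the job in, once; it reports no verdict.
The state is a dict: "time": time; "joint_positions": joint angles; "joint_vel": joint speeds; "joint_torque": joint torques, N m; "ee_pos": TCP position; "eef_rot": TCP orientation; "ft_force": force on the tool from outside, world axes, zero at the start; "torque": the same for the moment, N m; "width": finger opening in m.
Only numpy, scipy, OpenCV 4.12 (cv2) and the standard library are available. Lean on these libraries where they do the work, as an engineer would, in place of code of your own. Each camera call takes 0.05 s, during which the arm holds its last target.

### The job

Get the red tin ready for the cook to open: slide the blue-tabbed jaw of the tin-opening station in until it presses the tin firmly against the fixed jaw, and leave it closed on the tin. Then pull the spring-loaded guard back by its green handle until its red pointer stands at the red mark, and finish while still holding it there, because it springs shut if let go. Do not push the other things on the table about.

Things in the scene. Friction and masses are not known exactly. Their poses are not given: they have to be found in the camera images.
- station: The tin-opening station, fixed (place and yaw vary): aluminium plate 280 (x) x 370 (y) x 12 mm. Origin: centre of the plate's underside, on the table. +x roughly away from the robot, +y roughly to its left; jaws, rail and mark lie along these axes. A grey column with a 48 mm head, 212 mm tall, stands at x 120, y 0 mm; its crank handle reaches back to x 215 at a height of about 200 mm
- tin: The red tin, loose, 73 mm diameter, 55 mm tall, about 0.2 to 0.4 kg, standing on the station's plate between the jaws, under the clear guard, up to 14 mm short of the fixed jaw; origin at the centre of its underside
- stop: The fixed dark steel jaw, 70 (x) x 12 (y) x 40 mm, standing on the plate; origin at the middle of its foot; its working face is 6 mm from there towards the station's -y, that is at y = +36.5 mm of the station. A tin pressed home against it has its centre at the station's y = 0
- jaw (a joint): Position (m) of the sliding jaw: 0 wide open (starts at 0 to 0.015), grows along the station's +y towards the tin, about 0.045 with the tin clamped. About 2 N of friction; it stays where it is left. Firm means 4 N or more on the tin for a moment while it bears on the fixed jaw: push with 10 to 20 N in all
- jaw_tab (a point): On the centre line of the sliding jaw's upright blue tab, 36 (x) x 14 (y) mm, axes as the station; 88 mm above the table, 18 mm below the tab's top. Free to grasp on all sides down to 34 mm above the table. The jaw's steel face plate, 60 (x) x 12 (y) x 38 mm, clamps with a face 73.5 mm from the tab's centre towards +y; clamped, the tab's centre is at the station's y = -110 mm
- guard (a joint): Pull (m) of the guard: 0 shut, grows as it is pulled along the station's -x (towards the robot), stop at 0.100. A spring pulls it shut: about 3 N at 0, plus 0.6 N for every 10 mm
- guard_handle (a point): On the centre line of the guard's upright green handle, 16 (x) x 36 (y) mm, axes as the station; 95 mm above the table, 16 mm below its top. Free to grasp across x down to 55 mm above the table. On its -y side a 16 mm wide neck carries a clear plate in an orange frame (90 x 95 mm) over the tin, 82 to 89 mm above the table; the wide part begins 76 mm from the handle's centre
- pointer (a point): Tip of the red pointer at the foot of the green handle, 41 mm from the handle's centre towards +y, moves with the guard and at the same x as the handle's centre
- mark: The red mark clip, 5 mm wide along x, fixed on the white scale beside the guard's rail; axes as the station, origin at its middle in x, which is where the pointer must stand. It lies 45 to 85 mm from the pointer's shut position, towards the station's -x; its place differs each time
- tin_tall: Bystander: tall tin with yellow label, 73 mm diameter, 110 mm tall; origin at the centre of its underside
- tin_flat: Bystander: flat tin with green label, 84 mm diameter, 40 mm tall; origin at the centre of its underside
- spice: Bystander: amber glass spice jar with red cap, 52 mm diameter, 100 mm tall; origin at the centre of its underside
- jug: Bystander: white plastic jug with blue cap, 145 mm diameter, 248 mm tall; origin at the centre of its underside
- bowl: Bystander: open steel bowl, 170 mm diameter, 70 mm tall; origin at the centre of its underside
- spatula: Bystander: kitchen spatula lying on the table, handle towards its own -x; origin at the middle, underside

How it is judged:
By the outcome, as a careful person would: the job done as asked, in the order asked, and still so for the second after the job is handed in, while the arm keeps its last pose, push and grip.
It also fails if it takes over 58 s, if anything falls off the work surface, if the arm or the gripper's body presses on something with over 40 N, if the wrist force passes 120 N, or if a joint passes its speed limit or range.

## Working session

There is one attempt and no reset: what is moved stays moved. The work goes in short steps, Python scripts to look and compute and a tool call to move; the robot and the scene stay as the last step left them, time stands still between calls to the robot, and variables do not carry over. Pictures are saved under pics/ and viewed, and the job is handed in when it is done.

Besides the shell and the picture viewer there is one more tool, called after ">>>" in YAML: its name, and indented under it one key for each argument. carry_out: Moves the arm, as the interface text tells. Its arguments: {"type":"object","properties":{"commands":{"type":"array"},"grip_force":{"type":"number"}},"required":["commands"]}

```bash
mkdir -p pics; python3 - <<'E'
from bench import r
import cv2
s=r.read_state();print(s)
for n in("scene","side","wrist"):
    i=r.camera_info(n);print(n,i)
    cv2.imwrite(f"pics/{n}0.png",r.camera(n))
E
```

```text
{'time': 0.0, 'joint_positions': array([-0.0225849 ,  0.33284888, -0.06473373,  1.46094055,  0.02158093,
        1.34990765, -0.08850465]), 'joint_vel': array([ 0.00019196,  0.00010718,  0.00046772,  0.00011384, -0.00064182,
       -0.0009924 , -0.00023497]), 'joint_torque': array([-1.20520472e-04, -6.23245955e+01,  2.44190963e-02, -3.89891267e+01,
       -6.13984605e-02,  3.97891912e-02,  1.87085252e-04]), 'ee_pos': array([6.24608766e-01, 1.11161768e-05, 2.21768746e-01]), 'eef_rot': array([ 9.99999751e-01,  1.44567687e-05, -7.04627171e-04,  1.84257043e-05]), 'ft_force': array([-0.44315274, -0.40285657,  0.63509604]), 'torque': array([ 0.01607034,  0.00579121, -0.04058691]), 'width': 0.08717870110129357}
scene {'fx': 518.7727771855828, 'fy': 518.7727771855828, 'cx': 316.4910105943797, 'cy': 195.09922563136774, 'k1': -0.11311284181226292, 'origin': array([1.23736805, 1.16330507, 1.04381152]), 'rotation': array([ 0.22873776,  0.85595849, -0.44813742, -0.119109  ])}
side {'fx': 362.3675802181043, 'fy': 362.3675802181043, 'cx': 321.2529992332186, 'cy': 198.13400664637092, 'k1': 0.005200455647155963, 'origin': array([ 0.09608293, -0.91089224,  0.98535139]), 'rotation': array([ 0.88829843, -0.22397638,  0.10168195, -0.38784181])}
wrist {'fx': 318.0163331383598, 'fy': 318.0163331383598, 'cx': 314.52634887940366, 'cy': 201.26801759109026, 'k1': -0.056295893689382884, 'origin': array([0.62386216, 0.07264211, 0.38315865]), 'rotation': array([ 9.90941921e-01,  5.77573697e-04, -6.26817540e-04,  1.34288430e-01])}
```

View pics/scene0.png

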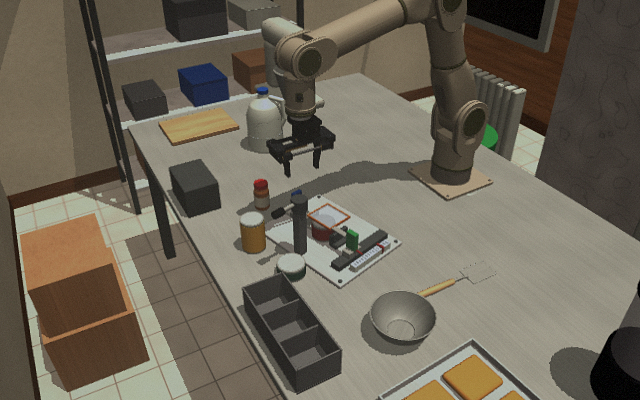

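View pics/side0.png

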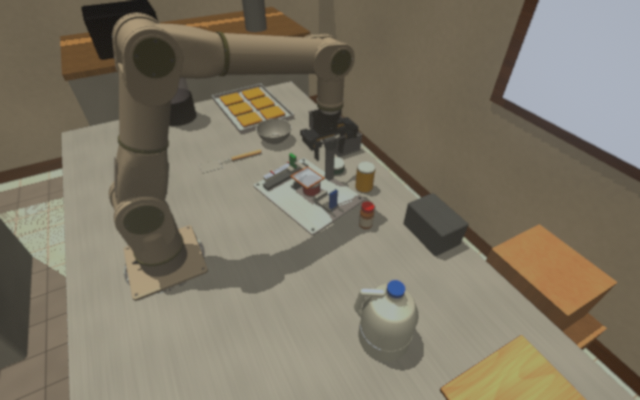

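View pics/wrist0.png

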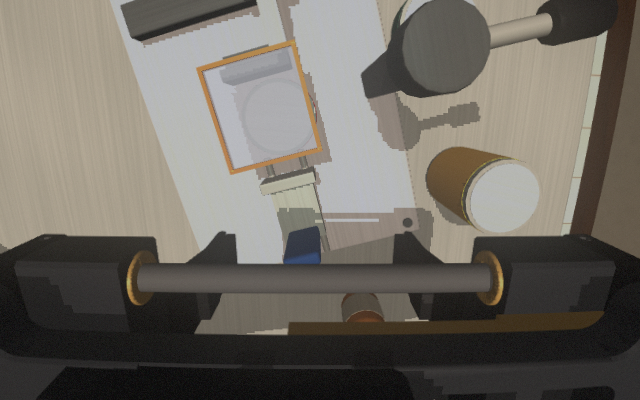

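The wrist view shows the plate with the orange frame (about 200-320, 42-172) and the blue tab at (302,245). The scene view shows the green handle at (352,240). I'll enlarge for pixel readings.

```bash
cat > h.py <<'E'
import numpy as np, cv2
from scipy.spatial.transform import Rotation as R
from bench import r
def ray(i,u,v):
    K=np.array([[i['fx'],0,i['cx']],[0,i['fy'],i['cy']],[0,0,1]])
    p=cv2.undistortPoints(np.array([[[u,v]]],float),K,np.array([i['k1'],0,0,0]))[0,0]
    return R.from_quat(i['rotation']).apply([p[0],p[1],1])
def hit(i,u,v,z):
    d=ray(i,u,v);o=np.array(i['origin']);return o+d*(z-o[2])/d[2]
def proj(i,P):
    q=R.from_quat(i['rotation']).inv().apply(np.atleast_2d(P)-i['origin'])
    K=np.array([[i['fx'],0,i['cx']],[0,i['fy'],i['cy']],[0,0,1]])
    return cv2.projectPoints(q,np.zeros(3),np.zeros(3),K,np.array([i['k1'],0,0,0]))[0][:,0]
E
python3 - <<'E'
import cv2
a=cv2.imread('pics/scene0.png')[170:300,240:410];cv2.imwrite('pics/sc1.png',cv2.resize(a,None,fx=4.5,fy=4.5,interpolation=2))
a=cv2.imread('pics/side0.png')[140:240,240:390];cv2.imwrite('pics/si1.png',cv2.resize(a,None,fx=5,fy=5,interpolation=2))
E
```

```text
(no output)
```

View pics/sc1.png

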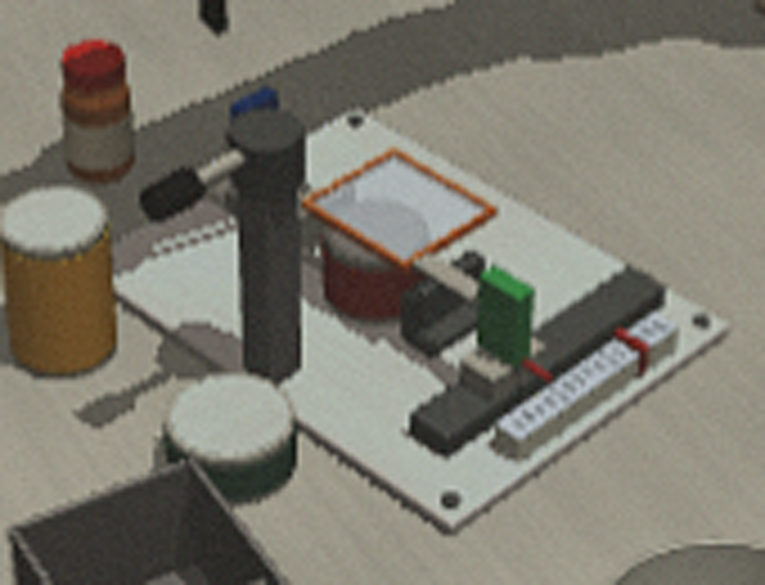

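View pics/si1.png

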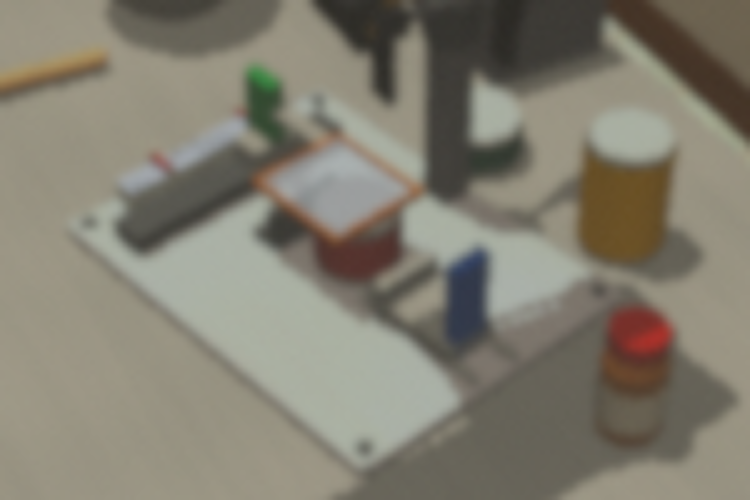

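```bash
python3 - <<'E'
from h import *
from scipy.optimize import least_squares
np.set_printoptions(precision=4,suppress=True)
sc=r.camera_info('scene');si=r.camera_info('side');w=r.camera_info('wrist')
S=lambda c:((c[0]+.5)/4.5-.5+240,(c[1]+.5)/4.5-.5+170)
D=lambda c:((c[0]+.5)/5-.5+240,(c[1]+.5)/5-.5+140)
cor={'-+':(-.14,.185),'++':(.14,.185),'+-':(.14,-.185),'--':(-.14,-.185)}
obs=[(sc,S(c),cor[k],.012) for k,c in {'-+':(730,325),'++':(450,530),'+-':(115,285)}.items()]+[(si,D(c),cor[k],.012) for k,c in {'--':(360,470),'-+':(66,226),'++':(320,92),'+-':(630,283)}.items()]
P=np.array([hit(i,*p,z)[:2] for i,p,k,z in obs]);print(P)
K=np.array([o[2] for o in obs])
def T(q,k):c,s=np.cos(q[2]),np.sin(q[2]);return np.array(k)@np.array([[c,s],[-s,c]])+q[:2]
f=least_squares(lambda q:(T(q,K)-P).ravel(),[.6,.1,.2]);print(f.x,f.fun.reshape(-1,2)*1e3)
q=f.x
inv=lambda p:(p[:2]-q[:2])@np.array([[np.cos(q[2]),-np.sin(q[2])],[np.sin(q[2]),np.cos(q[2])]])
for n,i,p,z in [('handle top sc',sc,S((508,282)),.111),('handle top si',si,D((262,75)),.111),('tab top si',si,D((470,256)),.106),('mark sc',sc,S((633,335)),.035),('mark si',si,D((160,158)),.035),('pointer sc',sc,S((548,377)),.035)]+[('frame w',w,p,.089) for p in[(198,68),(293,42),(321,150),(232,173)]]+[('tall sc',sc,S((53,222)),.11),('tall si',si,D((632,135)),.11),('spice si',si,D((640,332)),.1),('spice sc',sc,S((95,60)),.1)]:
    h=hit(i,*p,z);print(n,h,inv(h))
E
```

```text
[[ 0.3947  0.2256]
 [ 0.6661  0.2964]
 [ 0.7424 -0.0259]
 [ 0.4848 -0.1359]
 [ 0.3945  0.2158]
 [ 0.6612  0.2833]
 [ 0.7659 -0.0609]]
[0.5749 0.0832 0.2713] [[ -4.2214  -1.616 ]
 [ -5.8932   2.5993]
 [ 16.9675 -31.5949]
 [  4.7874   3.3945]
 [ -4.0242   8.1779]
 [ -1.0248  15.6509]
 [ -6.5914   3.3884]]
handle top sc [0.5719 0.2103 0.111 ] [0.0312 0.1232]
handle top si [0.5723 0.2049 0.111 ] [0.0301 0.1179]
tab top si [ 0.6141 -0.0634  0.106 ] [-0.0015 -0.1517]
mark sc [0.4761 0.222  0.035 ] [-0.058   0.1601]
mark si [0.488  0.2349 0.035 ] [-0.0431  0.1694]
pointer sc [0.5491 0.2287 0.035 ] [0.0142 0.1471]
frame w [0.5215 0.1122 0.089 ] [-0.0436  0.0422]
frame w [0.6051 0.1326 0.089 ] [0.0423 0.0394]
frame w [0.6295 0.0404 0.089 ] [ 0.0411 -0.0559]
frame w [0.5459 0.0189 0.089 ] [-0.0452 -0.0542]
tall sc [0.7967 0.0068 0.11  ] [ 0.1932 -0.1331]
tall si [ 0.7959 -0.0027  0.11  ] [ 0.1899 -0.142 ]
spice si [ 0.6831 -0.1839  0.1   ] [ 0.0327 -0.2863]
spice sc [ 0.6849 -0.1702  0.1   ] [ 0.0381 -0.2737]
```

>>> carry_out:
  commands:
    - [[0,0,1.3,0,0,0,-1],[0,0,2.7,0,0,0,-2],[0,-0.2,4,0,0,0,-2.9],[0,-0.2,4,0,0,0,-2.9],[0,-0.2,4,0,0,0,-2.9]]

```text
time: 0.78
ee_pos: [0.6197, -0.0992, 0.2217]
eef_rot: [0.992, 0.126, -0.001, -0.0]
ft_force: [0.2, -0.3, 0.6]
width: 0.087
```

```bash
python3 - <<'E'
from h import *
import pickle
s=r.read_state();i=r.camera_info('wrist');print(s['ee_pos'],s['eef_rot'],s['time'])
im=r.camera('wrist');cv2.imwrite('pics/w1.png',im);pickle.dump(i,open('w1.pkl','wb'))
E
```

```text
[ 0.61972644 -0.0992348   0.22174073] [ 9.92021009e-01  1.26070536e-01 -6.27747220e-04 -3.77887366e-04] 0.775
```

View pics/w1.png

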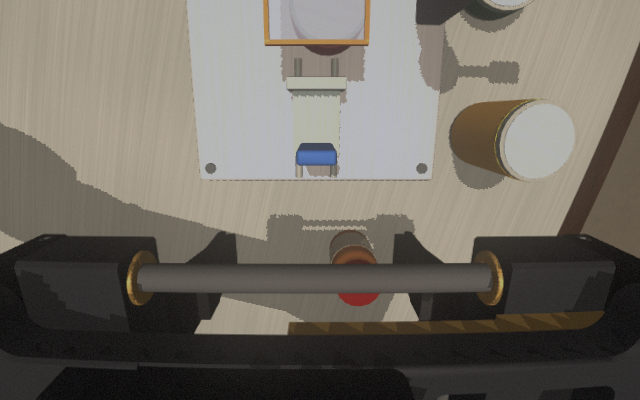

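The plate is almost square in this view: its -y corners are at (201,180) and (432,180). The top of the tab is centred at (317,157), and the frame's lower edge runs from (265,44) to (368,44).

```bash
python3 - <<'E'
from h import *
import pickle
i=pickle.load(open('w1.pkl','rb'));im=cv2.imread('pics/w1.png')
cv2.imwrite('pics/w1c.png',cv2.resize(im[0:200,180:450],None,fx=2.9,fy=2.9,interpolation=2))
for p,z in[((201,180),.012),((432,180),.012),((297,157),.106),((336,157),.106),((317,157),.106),((265,44),.089),((368,44),.089),((187,0),.012),((445,0),.012)]:
    print(p,hit(i,*p,z))
a=hit(i,201,180,.012);b=hit(i,432,180,.012);d=b-a;print(np.linalg.norm(d),np.arctan2(d[1],d[0]))
E
```

```text
(201, 180) [ 0.48762461 -0.13651382  0.012     ]
(432, 180) [ 0.75538522 -0.06695018  0.012     ]
(297, 157) [ 0.59469541 -0.06794261  0.106     ]
(336, 157) [ 0.62759342 -0.05939778  0.106     ]
(317, 157) [ 0.61156859 -0.06356849  0.106     ]
(265, 44) [0.54455692 0.01716505 0.089     ]
(368, 44) [0.62992155 0.03931618 0.089     ]
(187, 0) [0.4391269  0.05264114 0.012     ]
(445, 0) [0.70428514 0.12139823 0.012     ]
0.2766493091114186 0.2541787380202432
```

View pics/w1c.png

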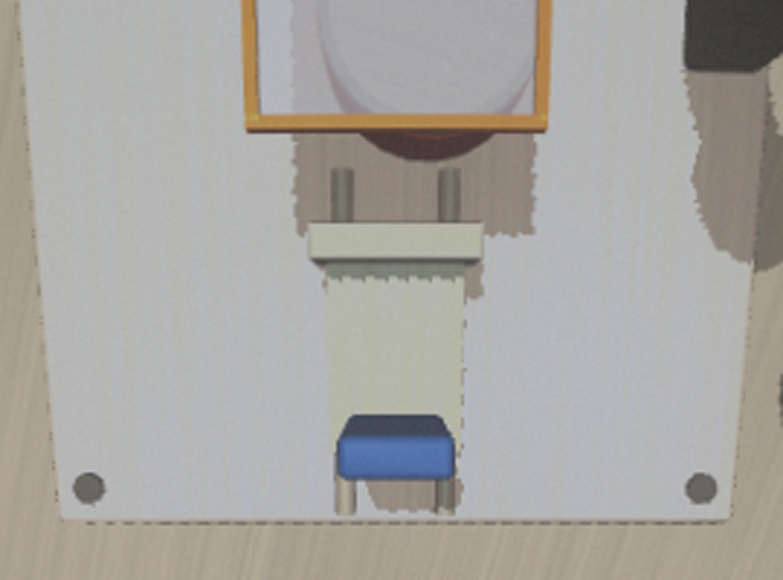

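>>> carry_out:
  commands:
    - [[0,0.04,-0.8,0.5,0,0,0],[0,0.04,-1.46,1.5,0,0,0],[0,0.04,-1.46,3,0,0,0],[0,0.04,-1.46,4.5,0,0,0],[0,0.04,-1.46,5.8,0,0,0],[0,0.04,-1.46,6.6,0,0,0],[0,0.04,-1.46,6.6,0,0,0],[0,0.04,-1.46,6.6,0,0,0]]
  grip_force: 40

```text
time: 1.82
ee_pos: [0.6122, -0.0625, 0.0581]
eef_rot: [0.992, 0.127, 0.0, -0.0]
ft_force: [-0.1, 0.3, -0.1]
width: 0.0869
```

```bash
python3 - <<'E'
from h import *
cv2.imwrite('pics/w2.png',r.camera('wrist'));a=r.camera('side')[120:260,220:420];cv2.imwrite('pics/s2.png',cv2.resize(a,None,fx=4,fy=4))
print(r.read_state()['ft_force'])
E
```

```text
[-0.12471034  0.4964701   0.35154993]
```

View pics/w2.png

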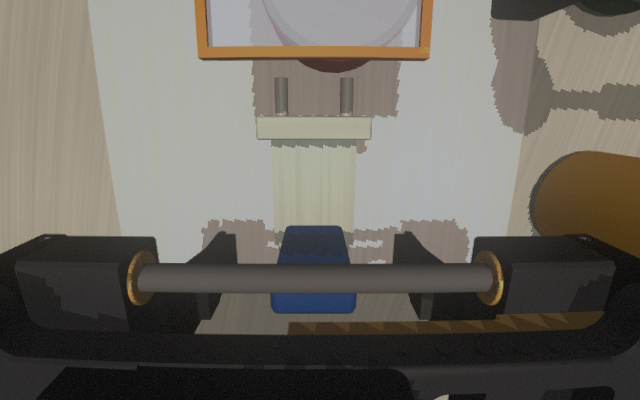

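View pics/s2.png

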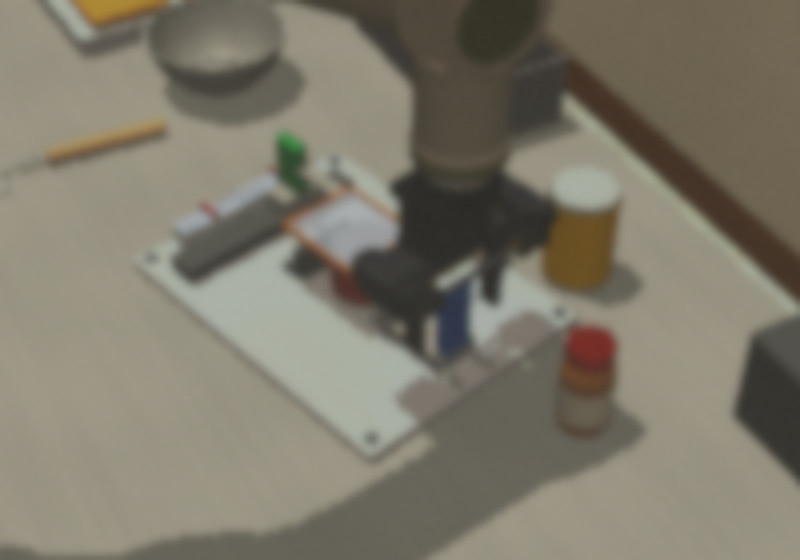

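The tab sits centred between the open fingers at (313,268). I'll close on it.

>>> carry_out:
  commands:
    - [[255,0,0,0,0,0,0],[255,0,0,0,0,0,0],[255,0,0,0,0,0,0],[255,0,0,0,0,0,0],[255,0,0,0,0,0,0]]
  grip_force: 45

```text
time: 2.55
ee_pos: [0.6123, -0.0628, 0.0582]
eef_rot: [0.992, 0.127, 0.001, -0.0]
ft_force: [-0.1, -0.5, 0.1]
width: 0.0449
```

>>> carry_out:
  commands:
    - [[255,0,-0.3,0,0,0,0],[255,0,-0.6,0,0,0,0],[255,0,-0.9,0,0,0,0],[255,0,-1.2,0,0,0,0],[255,0,-1.2,0,0,0,0],[255,0,-1.2,0,0,0,0]]

```text
time: 3.3
ee_pos: [0.6039, -0.0323, 0.0582]
eef_rot: [0.992, 0.127, -0.0, -0.001]
ft_force: [-7.1, 0.6, 4.4]
width: 0.0358
```

```bash
python3 - <<'E'
from h import *
s=r.read_state();print(s['ft_force'],s['torque'],s['ee_pos'])
cv2.imwrite('pics/w3.png',r.camera('wrist'))
E
```

```text
[-7.07724044  0.58028345  4.41576279] [-0.16161087  1.21732185 -0.15311419] [ 0.60388786 -0.03234713  0.05820358]
```

View pics/w3.png

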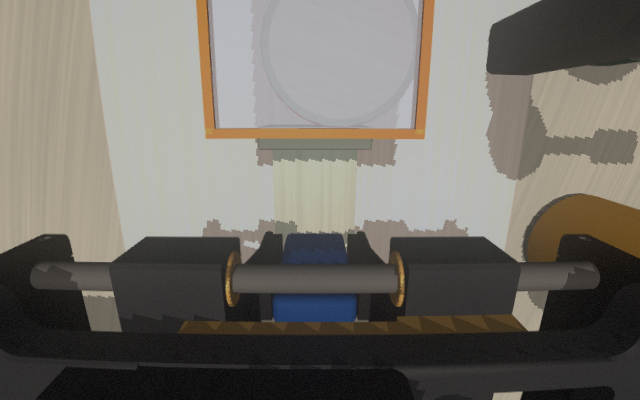

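The jaw has followed and its face plate is now under the frame's edge (row 145). I'll push on in small steps and take out the side load.

>>> carry_out:
  commands:
    - [[255,-0.03,-0.05,0,0,0,0],[255,-0.03,-0.1,0,0,0,0],[255,-0.03,-0.15,0,0,0,0],[255,-0.03,-0.15,0,0,0,0]]

```text
time: 3.85
ee_pos: [0.6028, -0.0284, 0.0582]
eef_rot: [0.992, 0.127, 0.0, -0.001]
ft_force: [5.3, -0.9, -4.3]
width: 0.0354
```

>>> carry_out:
  commands:
    - [[255,0,-0.04,0,0,0,0],[255,0,-0.08,0,0,0,0],[255,0,-0.08,0,0,0,0]]

```text
time: 4.22
ee_pos: [0.6023, -0.0263, 0.0582]
eef_rot: [0.992, 0.127, 0.0, -0.001]
ft_force: [3.5, -1.0, -2.3]
width: 0.0354
```

>>> carry_out:
  commands:
    - [[255,0,-0.05,0,0,0,0],[255,0,-0.1,0,0,0,0],[255,0,-0.1,0,0,0,0]]

```text
time: 4.6
ee_pos: [0.6016, -0.0236, 0.0582]
eef_rot: [0.992, 0.127, 0.0, -0.001]
ft_force: [2.5, -1.8, -2.5]
width: 0.0352
```

>>> carry_out:
  commands:
    - [[255,0,-0.05,0,0,0,0],[255,0,-0.1,0,0,0,0],[255,0,-0.1,0,0,0,0]]

```text
time: 4.97
ee_pos: [0.6013, -0.0226, 0.0582]
eef_rot: [0.992, 0.127, 0.001, -0.0]
ft_force: [5.5, -5.4, -4.2]
width: 0.0358
```

>>> carry_out:
  commands:
    - [[255,-0.02,-0.1,0,0,0,0],[255,-0.02,-0.15,0,0,0,0],[255,-0.02,-0.15,0,0,0,0]]

```text
time: 5.35
ee_pos: [0.6013, -0.0225, 0.0582]
eef_rot: [0.992, 0.126, 0.002, 0.002]
ft_force: [12.7, -12.0, -10.3]
width: 0.0357
```

>>> carry_out:
  commands:
    - [[255,0.02,-0.1,0,0,0,0],[255,0.02,-0.17,0,0,0,0],[255,0.02,-0.17,0,0,0,0],[255,0.02,-0.17,0,0,0,0]]

```text
time: 5.85
ee_pos: [0.6014, -0.0225, 0.0581]
eef_rot: [0.992, 0.124, 0.002, 0.004]
ft_force: [9.3, -14.1, -5.8]
width: 0.0354
```

```bash
python3 - <<'E'
from h import *
cv2.imwrite('pics/w4.png',r.camera('wrist'));a=r.camera('scene')[170:300,240:410];cv2.imwrite('pics/s4.png',cv2.resize(a,None,fx=4.5,fy=4.5,interpolation=2))
E
```

```text
(no output)
```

View pics/w4.png

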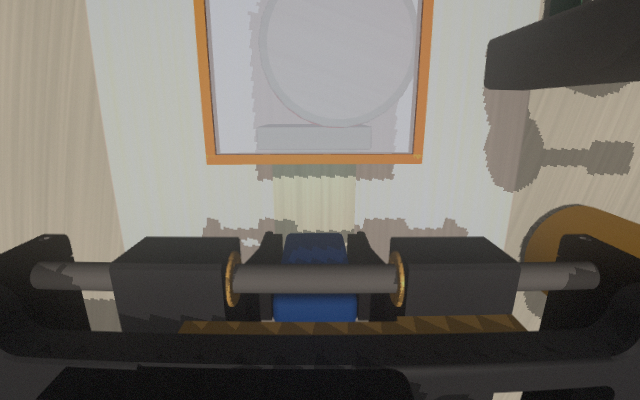

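View pics/s4.png

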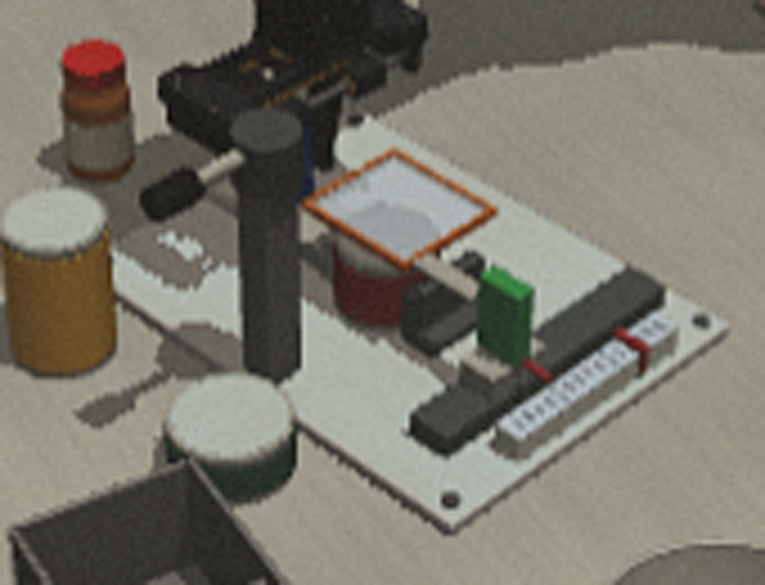

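Jaw, tin and fixed jaw are in line now. The frame lies over the face plate at (315,138), and about 16 N was held along +y. I'll relax, open, lift and move over to the guard.

>>> carry_out:
  commands:
    - [[255,0,0,0,0,0,0],[0,0,0,0,0,0,0],[0,0,0,0,0,0,0],[0,0,0,0,0,0,0],[0,0,0,0,0,0,0],[0,0,0,-1,0,0,0],[0,0,0,-2.5,0,0,0],[0,0,0,-4.5,0,0,0],[0,0,0,-6.2,0,0,0],[0,0,0,-7.2,0,0,0],[0,0,0,-7.2,0,0,0]]

```text
time: 7.32
ee_pos: [0.6013, -0.0212, 0.2403]
eef_rot: [0.992, 0.124, 0.004, 0.004]
ft_force: [1.1, -0.2, -0.7]
width: 0.0869
```

```bash
python3 - <<'E'
from h import *
import pickle
s=r.read_state();i=r.camera_info('wrist');print(s['ee_pos'],s['eef_rot'],s['ft_force'])
im=r.camera('wrist');cv2.imwrite('pics/w5.png',im);pickle.dump(i,open('w5.pkl','wb'))
E
```

```text
[ 0.60133104 -0.02123006  0.2403063 ] [0.99225784 0.1240668  0.00421371 0.00374847] [ 1.12500432 -0.17570194 -0.65064041]
```

View pics/w5.png

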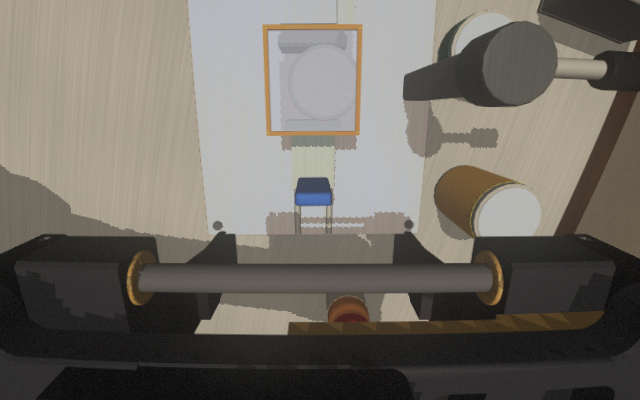

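```bash
python3 - <<'E'
from h import *
import pickle
i=pickle.load(open('w5.pkl','rb'))
q=R.from_quat(r.read_state()['eef_rot']);qd=R.from_quat([np.cos(.127),np.sin(.127),0,0])
print((q.inv()*qd).as_rotvec(degrees=True)/5)
o=np.array([.575,.0774])
def st(p):
    d=p[:2]-o;c,s=np.cos(.254),np.sin(.254);return d[0]*c+d[1]*s,-d[0]*s+d[1]*c
for p,z in[((313,198),.106),((313,234),.012),((266,135),.089),((359,135),.089),((264,25),.089),((361,25),.089)]: print(p,st(hit(i,*p,z)))
E
```

```text
[ 0.09086916 -0.05465206 -0.05943597]
(313, 198) (np.float64(-0.0007624485838901296), np.float64(-0.10867760380245206))
(313, 234) (np.float64(-0.0009357248837687099), np.float64(-0.1833806945836166))
(266, 135) (np.float64(-0.04577589700980339), np.float64(-0.0499795599487385))
(359, 135) (np.float64(0.04409461145517473), np.float64(-0.050419823131200005))
(264, 25) (np.float64(-0.043741826076256714), np.float64(0.04755852695623559))
(361, 25) (np.float64(0.04316648324394358), np.float64(0.04730726699276695))
```

>>> carry_out:
  commands:
    - [[0,-0.1,-1,-0.2,0,0,0],[0,-0.3,-2.5,-0.2,0,0,0],[0,-0.5,-4.2,-0.2,0,0,0],[0,-0.7,-5.8,-0.2,0,0,0],[0,-0.84,-6.8,-0.2,0,0,0],[0,-0.84,-6.8,-0.2,0,0,0],[0,-0.84,-6.8,-0.2,0,0,0]]

```text
time: 8.25
ee_pos: [0.5384, 0.1371, 0.2411]
eef_rot: [0.992, 0.124, 0.002, 0.004]
ft_force: [0.2, -0.2, -0.1]
width: 0.0869
```

```bash
python3 - <<'E'
from h import *
import pickle
s=r.read_state();i=r.camera_info('wrist');print(s['ee_pos'],s['eef_rot'],s['ft_force'])
im=r.camera('wrist');cv2.imwrite('pics/w6.png',im);pickle.dump(i,open('w6.pkl','wb'))
q=R.from_quat(r.read_state()['eef_rot']);qd=R.from_quat([np.cos(.127),np.sin(.127),0,0])
print((q.inv()*qd).as_rotvec(degrees=True)/5)
E
```

```text
[0.53838858 0.13710301 0.24106111] [0.99232467 0.12357578 0.00219307 0.00399508] [ 0.20032676 -0.21422941 -0.14900459]
[ 0.09670104 -0.04140412 -0.07993695]
```

View pics/w6.png

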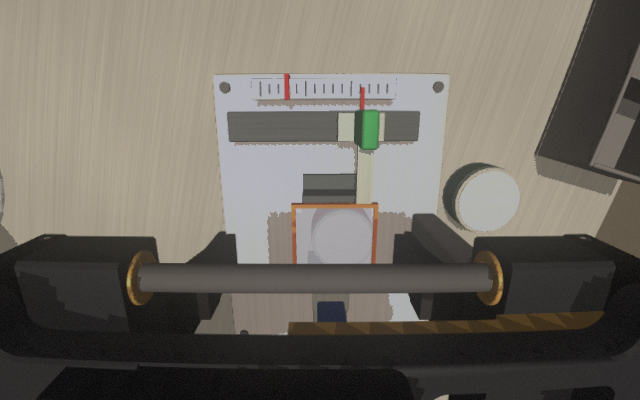

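The tab measures station y = -108.7 mm, where clamped is -110, so the jaw is closed. The handle is near (370,130), the pointer near (362,97) and the mark near (287,87). I'll enlarge these.

```bash
python3 - <<'E'
import cv2
im=cv2.imread('pics/w6.png');cv2.imwrite('pics/w6c.png',cv2.resize(im[65:165,240:400],None,fx=5,fy=5,interpolation=cv2.INTER_CUBIC))
E
```

```text
(no output)
```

View pics/w6c.png

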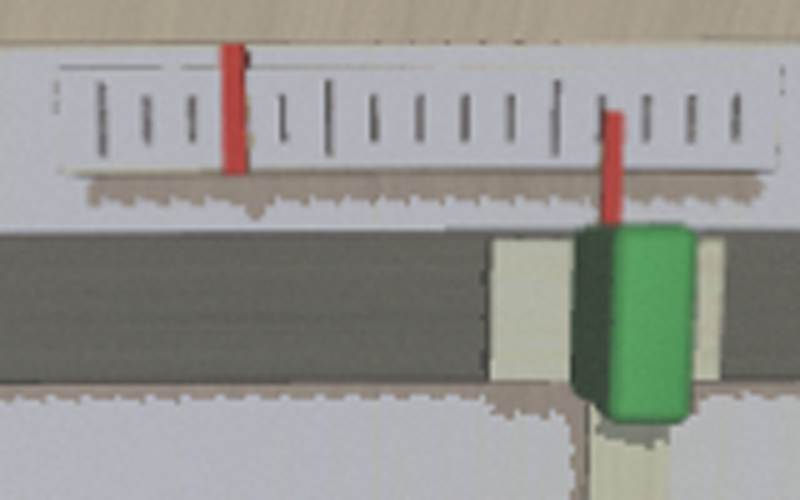

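```bash
python3 - <<'E'
from h import *
import pickle
i=pickle.load(open('w6.pkl','rb'))
print(i['origin'])
o=np.array([.575,.0774])
def st(p):
    d=p[:2]-o;c,s=np.cos(.254),np.sin(.254);return np.array([d[0]*c+d[1]*s,-d[0]*s+d[1]*c])
C=lambda c:((c[0]+.5)/5-.5+240,(c[1]+.5)/5-.5+65)
for n,c,zz in[('mark',(234,110),(.03,.035,.04)),('ptr',(614,115),(.03,.035,.04)),('tick0',(102,120),(.03,)),('tick14',(736,120),(.03,)),('handle',(654,325),(.111,)),('hL',(616,325),(.111,)),('hR',(693,325),(.111,)),('hT',(654,230),(.111,)),('hB',(654,420),(.111,))]:
    for z in zz: h=hit(i,*C(c),z);print(n,z,h[:2],st(h)*1e3)
E
```

```text
[0.51872372 0.20871108 0.40176511]
mark 0.03 [0.48309181 0.22687145] [-51.40049446 167.77013533]
mark 0.035 [0.48357103 0.2266272 ] [-50.99801752 167.41330799]
mark 0.04 [0.48405026 0.22638296] [-50.59554059 167.05648064]
ptr 0.03 [0.56519556 0.24675508] [ 33.06527521 166.3849642 ]
ptr 0.035 [0.56457054 0.24624341] [ 32.33174224 166.04676651]
ptr 0.04 [0.56394553 0.24573174] [ 31.59820927 165.70856882]
tick0 0.03 [0.45504406 0.217702  ] [-80.85240982 165.94266188]
tick14 0.03 [0.59190677 0.25265539] [ 60.40207384 165.3840334 ]
handle 0.111 [0.57216523 0.20572987] [ 29.50260761 124.92473071]
hL 0.111 [0.56553819 0.20401862] [ 22.65819177 124.9336078 ]
hR 0.111 [0.57897606 0.20749308] [ 36.53796496 124.9199584 ]
hT 0.111 [0.56740348 0.22157913] [ 28.87620543 141.46198965]
hB 0.111 [0.57708128 0.18944104] [ 30.16790857 107.92322652]
```

```bash
python3 - <<'E'
from h import *
s=r.read_state();q=R.from_quat(s['eef_rot'])
for z in(.16,.073): print(q.inv().apply(np.array([.5722,.2057,z])-s['ee_pos'])/.025)
E
```

```text
[ 1.96625813 -2.36922159  3.23732214]
[ 1.95358207 -2.39854395  6.71717551]
```

>>> carry_out:
  commands:
    - [[0,0.8,-1,0,0.1,-0.04,-0.08],[0,1.6,-2,0.4,0.1,-0.04,-0.08],[0,1.96,-2.36,1.5,0.1,-0.04,-0.08],[0,1.96,-2.36,3,0.1,-0.04,-0.08],[0,1.96,-2.38,4.5,0.1,-0.04,-0.08],[0,1.95,-2.4,5.8,0.1,-0.04,-0.08],[0,1.95,-2.4,6.7,0.1,-0.04,-0.08],[0,1.95,-2.4,6.7,0.1,-0.04,-0.08],[0,1.95,-2.4,6.7,0.1,-0.04,-0.08]]

```text
time: 9.43
ee_pos: [0.5729, 0.2053, 0.0744]
eef_rot: [0.992, 0.126, 0.001, -0.0]
ft_force: [0.5, 0.9, 1.5]
width: 0.0871
```

```bash
python3 - <<'E'
from h import *
s=r.read_state();print(s['ee_pos'],s['ft_force'])
cv2.imwrite('pics/w7.png',r.camera('wrist'))
E
```

```text
[0.5729174  0.20526905 0.07437459] [0.4799268  0.93549693 1.45876272]
```

View pics/w7.png

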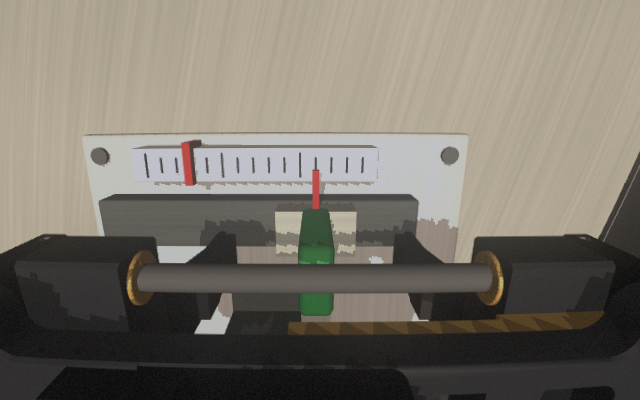

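The handle is centred between the fingers at (316,265), and the pointer tip (316,172) and the mark (188,165) are both visible. I'll close on the handle.

>>> carry_out:
  commands:
    - [[255,0,0,0,0,0,0],[255,0,0,0,0,0,0],[255,0,0,0,0,0,0],[255,0,0,0,0,0,0],[255,0,0,0,0,0,0],[255,0,0,0,0,0,0],[255,0,0,0,0,0,0],[255,0,0,0,0,0,0],[255,0,0,0,0,0,0]]
  grip_force: 45

```text
time: 10.6
ee_pos: [0.5734, 0.2057, 0.0747]
eef_rot: [0.992, 0.126, 0.001, -0.0]
ft_force: [2.5, 0.9, -2.4]
width: 0.0159
```

>>> carry_out:
  commands:
    - [[255,-0.3,0,0,0,0,0],[255,-0.6,0,0,0,0,0],[255,-0.9,0,0,0,0,0],[255,-1.2,0,0,0,0,0],[255,-1.5,0,0,0,0,0],[255,-1.8,0,0,0,0,0],[255,-2.1,0,0,0,0,0],[255,-2.4,0,0,0,0,0],[255,-2.7,0,0,0,0,0],[255,-3,0,0,0,0,0],[255,-3,0,0,0,0,0],[255,-3,0,0,0,0,0]]

```text
time: 12.1
ee_pos: [0.501, 0.187, 0.0747]
eef_rot: [0.992, 0.126, 0.002, -0.001]
ft_force: [6.6, 2.7, -5.9]
width: 0.0154
```

```bash
python3 - <<'E'
from h import *
import pickle
s=r.read_state();i=r.camera_info('wrist');print(s['ee_pos'],s['eef_rot'],s['ft_force'])
im=r.camera('wrist');cv2.imwrite('pics/w8.png',im);pickle.dump(i,open('w8.pkl','wb'))
cv2.imwrite('pics/w8c.png',cv2.resize(im[110:270,220:420],None,fx=4,fy=3.7,interpolation=2))
E
```

```text
[0.5010491  0.18697188 0.07466072] [ 9.91993923e-01  1.26268083e-01  2.01818250e-03 -5.94865882e-04] [ 6.63462782  2.67506819 -5.89299242]
```

View pics/w8c.png

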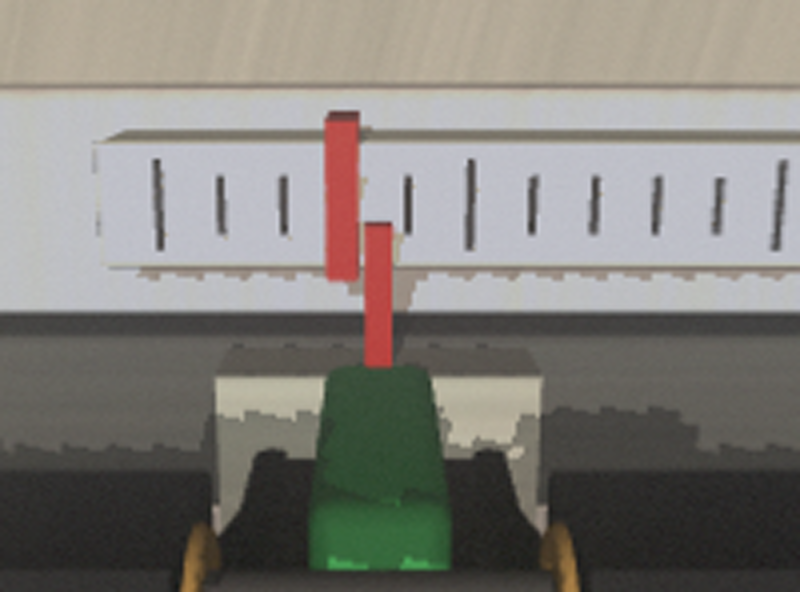

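The pointer centre is at crop x = 378 and the mark centre at 342. At 6.2 px/mm that leaves about 5.8 mm to go.

>>> carry_out:
  commands:
    - [[255,-0.1,0,0,0,0,0],[255,-0.2,0,0,0,0,0],[255,-0.24,0,0,0,0,0],[255,-0.24,0,0,0,0,0],[255,-0.24,0,0,0,0,0]]

```text
time: 12.78
ee_pos: [0.4955, 0.1856, 0.0747]
eef_rot: [0.992, 0.126, 0.003, -0.001]
ft_force: [7.8, 1.6, -6.3]
width: 0.0156
```

```bash
python3 - <<'E'
from h import *
s=r.read_state();i=r.camera_info('wrist');print(s['ee_pos'],s['eef_rot'],s['ft_force'])
im=r.camera('wrist');cv2.imwrite('pics/w9.png',im)
cv2.imwrite('pics/w9c.png',cv2.resize(im[120:220,250:380],None,fx=6,fy=5.8,interpolation=2))
E
```

```text
[0.49554609 0.18556077 0.07471865] [ 9.91994027e-01  1.26254229e-01  2.66810702e-03 -7.74910037e-04] [ 7.79545123  1.59174786 -6.26564157]
```

View pics/w9c.png

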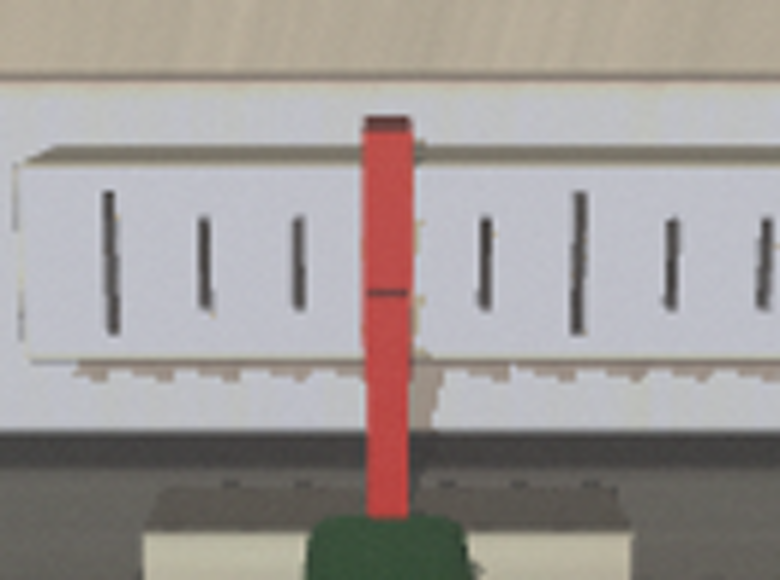

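The pointer and the mark are both at crop x = 388. I'll do a last check for drift, and of the jaw and bystanders.

```bash
python3 - <<'E'
from h import *
a=r.camera('side');b=r.camera('scene')
cv2.imwrite('pics/s10.png',cv2.resize(a[130:250,230:400],None,fx=4.5,fy=4.5))
cv2.imwrite('pics/s11.png',cv2.resize(b[130:350,200:500],None,fx=2.6,fy=2.6))
im=r.camera('wrist');cv2.imwrite('pics/w10c.png',cv2.resize(im[120:220,250:380],None,fx=6,fy=5.8,interpolation=2))
s=r.read_state();print(s['time'],s['ee_pos'],s['ft_force'],s['width'])
E
```

```text
12.975 [0.49552599 0.18557101 0.07467456] [ 6.72899315  2.97473309 -6.04434057] 0.015887655952373552
```

View pics/s10.png

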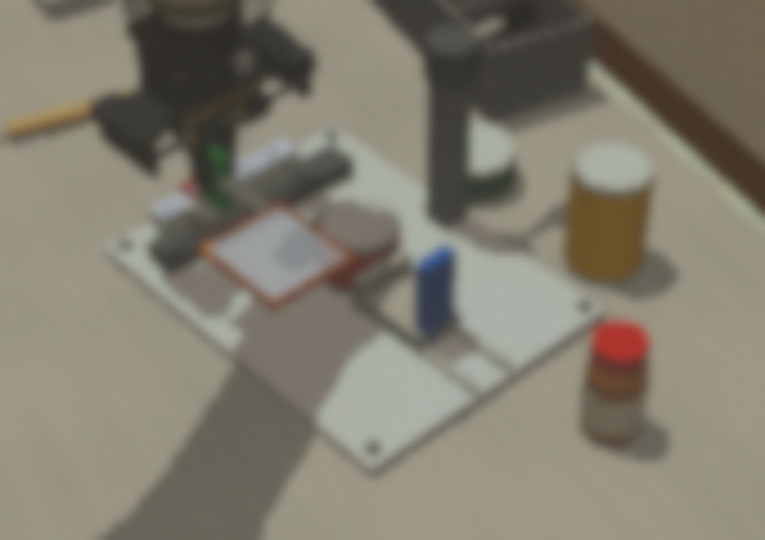

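View pics/s11.png

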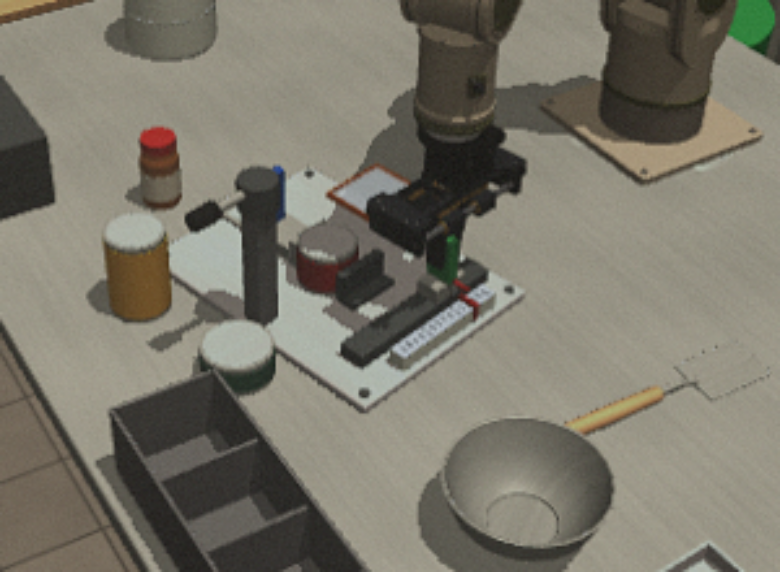

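View pics/w10c.png

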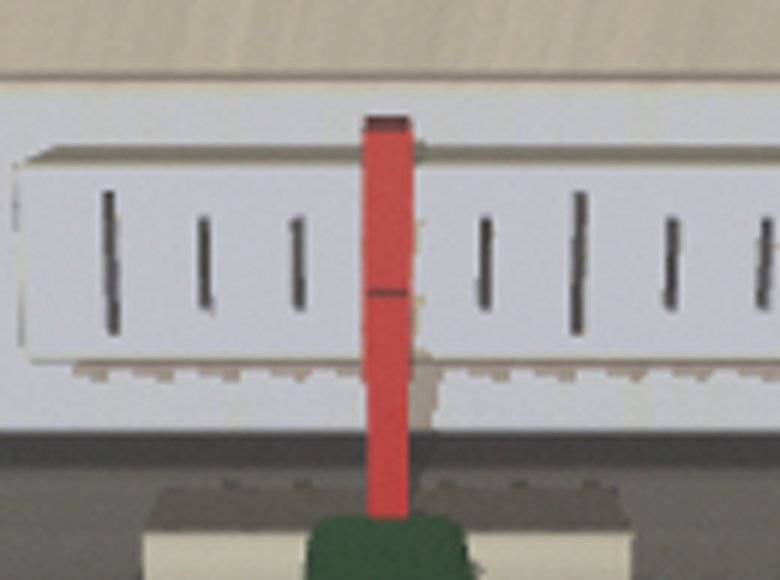

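The guard is open over the tin, the jaw is still closed on it, nothing else has moved, and the pointer shows no drift. I'm handing it in.

```bash
python3 -c "
from bench import r
print(r.close_job())"
```

```text
the job is handed in; nothing more can be done
None
```

The tin is clamped, and the arm is holding the guard open with its pointer at the red mark. I handed the job in at about 13 s of robot time.

- **Jaw:** I gripped the blue tab and slid it in until it stopped. It then held about 15–16 N along the station's +y, so the tin was bearing on the fixed jaw. After I let go, the tab's centre measured station y = -108.7 mm, against about -110 mm for clamped. That is within the camera's error. The jaw still looked closed on the tin in the last pictures.
- **Guard:** I pulled it back about 80 mm by the green handle, gripping with 45 N. In the wrist view the pointer and the mark lined up to within about 0.3 mm. A second picture 0.2 s later showed no drift.
- **Bystanders:** nothing else appeared moved in the final scene and side views. I compared these by eye and did not measure them.
- **Checks that disagreed:**
  - My first estimate of the station's pose, from the scene and side cameras, was up to 3 cm off because the tall tin hid one corner of the plate. I used the wrist camera instead.
  - The wrist also felt some sideways and vertical force while gripping, up to about 10 N.

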